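Shift a drying pan to the free hotplate zone and switch that zone on

TASK

The zone under the drying pan is needed for another job. Slide the pan, with the sample cell standing in it, along the glass to the other, empty zone of the hotplate without lifting or tipping it, so that its base stands wholly inside that zone's printed ring. Then turn the knob in front of that zone clockwise from off to its second click (the two dots); leave the other knob off and everything else on the desk where it is.

Things in the scene. Friction and masses are not known exactly. Their poses are not given: they have to be found in the camera images.
- hotplate: White two-zone hotplate, fixed, 258 deep (x) x 380 wide (y) x 85 mm high; origin: on the desk, mid-width, 145 mm behind its front edge; x to its back, y left. Black glass top, 85 mm up, x -57 to +107, y -181 to +181 mm. The grey panel in front of it slopes to the operator, normal 32 deg (0.558 rad) from vertical towards -x: grip its knobs with the tool tilted so, fingers forward and down.
- zone_start: Printed light-grey ring on the glass (inner diameter 140 mm, line 2.5 mm, small cross at its centre) on which the pan stands at the start; origin: ring centre, on the glass. The two rings look alike and lie at x +25 mm, y +95 (left) and -95 mm (right) in the hotplate's frame; which is the starting one varies.
- zone_free: The other, empty printed ring of the same kind, the one the pan must go to; origin: ring centre, on the glass; axes like the hotplate's.
- pan: Low open steel pan, loose, 0.32 to 0.52 kg; base 100 mm, rim 118 mm across, 42 mm high, inner floor 4 mm up; origin: centre of its underside. A level stick handle points along its own +y: black sleeve 16 mm wide, 12 mm high (24 to 36 mm above the underside), 76 to 154 mm from the pan's centre. Sliding it takes 3 to 6 N.
- pan_grip (a point): Point in the middle of the pan handle's sleeve to grip at: 105 mm from the pan's centre along the pan's +y, 30 mm above the underside; axes as the pan's. Taken from above with the fingers closing across the handle (along the pan's x), the fingertips stay clear of the glass.
- cell: Turned steel sample cell, an open cup 50 mm in diameter and 70 mm high, 0.26 kg, standing loose and upright on the floor of the pan; origin: centre of its underside.
- knob_left (a joint): Angle (rad) of the left knob, the one in front of the left zone (hotplate y +95 mm): 0 = off (pointer up the slope, at the open circle), grows clockwise as seen by the operator; clicks every 35 deg: 0.611 first (one dot), 1.222 second (two dots), 1.833 third (three dots), stops just beyond both ends. Spring detents (up to about 0.15 N m) pull it into the nearest click.
- knob_right (a joint): Angle of the right knob (in front of the right zone, hotplate y -95 mm), as for the left one.
- knob_left_grip (a point): Point on the left knob's axis 34 mm above the panel, the height for the TCP when gripping; z: the knob's axis, out of the panel; x: its pointer, along the bar grip. Black knob: round skirt 45 mm across up to 10 mm above the panel, on it a bar 42 mm long (x), 12 mm wide (y), from 10 to 38 mm above the panel, white pointer line at the +x end.
- knob_right_grip (a point): The same point on the right knob.
- mug: White mug, 78 mm across, 97 mm high, on the desk at the right of the hotplate; loose, not to be disturbed; origin: centre of its underside.
- vial_tan: Glass vial with a black cap and tan contents, 25 mm across, 62 mm high, at the left of the hotplate; loose, not to be disturbed; origin: centre of its underside.
- vial_grey: Glass vial with a white cap and dark contents, 25 mm across, 62 mm high, at the left of the hotplate; loose, not to be disturbed; origin: centre of its underside.
- tin: Round grey tin, 66 mm across, 24 mm high, at the right of the hotplate; loose, not to be disturbed; origin: centre of its underside.
- tweezers: Steel tweezers, 124 mm long (y), 10 mm high, lying on the desk at the left of the hotplate; loose, not to be disturbed; origin: centre of the underside.
There are look-alikes about, which are no part of the job. What is shaped like the cell but blue or orange is not meant.

How it is judged:
On the way, in this order (a step that is already met when the one before it is completed fails the run):
1. the pan stands flat on the glass with its base inside the free zone's ring, the cell upright in it (horizontal distance between pan and zone_free below 0.02 m and z of pan in the frame of hotplate below 0.088 m and angle between pan's own z axis and vertical below 0.05 rad and angle between cell's own z axis and vertical below 0.1 rad and horizontal distance between cell and pan below 0.04 m), for 0.2 s.
2. the knob in front of that zone is turned to its second click, the other is off (((y of zone_free in the frame of hotplate above 0 m and value of joint knob_left between 1.0718 and 1.3718 rad and value of joint knob_right between -0.15 and 0.15 rad) or (y of zone_free in the frame of hotplate below 0 m and value of joint knob_right between 1.0718 and 1.3718 rad and value of joint knob_left between -0.15 and 0.15 rad))), for 0.2 s.
At the end, for the whole second after the job is handed in: The pan stands flat and at rest on the glass with its centre within 20 mm of the centre of the zone that was empty at the start (base inside the ring), the cell upright in it; the knob in front of that zone rests at its second click (1.222 +- 0.15 rad) and the other knob at off (0 +- 0.15 rad) (all of step 1 and ((y of zone_free in the frame of hotplate above 0 m and value of joint knob_left between 1.0718 and 1.3718 rad and value of joint knob_right between -0.15 and 0.15 rad) or (y of zone_free in the frame of hotplate below 0 m and value of joint knob_right between 1.0718 and 1.3718 rad and value of joint knob_left between -0.15 and 0.15 rad)) and linear speed of each of pan, cell below 0.02 m/s); the robot touches nothing.
It fails at once if the pan is lifted off the glass by more than 8 mm (z of pan in the frame of hotplate above 0.093 m).
It fails at once if the pan is tipped by more than 9 deg (angle between pan's own z axis and vertical above 0.157 rad).
It fails at once if the pan is pushed off the glass (z of pan in the frame of hotplate below 0.075 m).
It fails at once if the sample cell is tipped over or taken out of the pan (angle between cell's own z axis and vertical above 0.35 rad or horizontal distance between cell and pan above 0.06 m).
It fails at once if one of the other loose things on the desk is pushed aside by more than 30 mm (distance of any of mug, vial_tan, vial_grey, tin, tweezers from where it was at the start of the episode above 0.03 m).
It also fails if it takes over 54 s, if anything falls off the work surface, if the arm or the gripper's body presses on something with over 40 N, if the wrist force passes 120 N, or if a joint passes its speed limit or range.

ROBOT

A 6-joint arm with a two-finger parallel gripper is mounted at the origin on a cart in front of the work surface, level with it; the furniture and walls round the work are solid. World frame = base frame: x ahead of the robot, y to its left, z up, the work surface at z = 0. Lengths are in m, angles in rad, forces in N, time in s.
With the tool pointing down it reaches from about 0.375 to 0.975 m from the base axis. Payload 3.8 kg.
Tool frame: the origin (TCP) lies between the finger pads, 19 mm behind the fingertips; this is the grasp point; z points along the fingers, y is the line along which they close (so a half turn about z gives the same grasp; the last joint's range is limited). The gripper opens to 85 mm and grips with 20 to 120 N. Pads are 22 mm wide; open, the fingers measure 114 mm over their backs; the gripper's body (76 mm by 85 mm) begins 54 mm behind the grasp point. The pads swing forward as they close: fully open they stand 13 mm farther back than shut.
Start: joints at [-1.175, 0.264, 1.604, -0, 1.274, -0.037], TCP at [0.283, -0.613, 0.25] pointing down, gripper open.
Joint ranges: [-2.63, 2.63], [-0.94, 2.18], [0.31, 2.57], [-1.31, 4.45], [0, 2.66], [-2.55, 2.55]. Speed limits (rad/s): [2.57, 2.57, 3.14, 3.14, 3.14, 3.14].

INTERFACE

Orientations are given as a rotation vector (axis times angle).
In Python, from workcell import read_state, read_camera, calibration, finish_job gives the robot as it stands.
- The arm moves only by the tool step_arm, never from a script. Its argument "commands" is a list of rows, each an object of numbers: "fingers": the gripper's target within -1 to 1 (shut at 1, half-way at 0, fully open at -1); "dx", "dy", "dz": the shift along the tool's x, y, z in m; "roll": the turn about the tool's z in degrees. In form: [{"fingers": .., "dx": .., "dy": .., "dz": .., "roll": ..}, ...]. A call has 1 to 8 rows; each row is the pose to reach, as a shift and turn from the pose commanded when the call began, along the tool's axes at that moment; what a row does not reach only later rows make up. A row lasts 1/8 s, in which the tool goes at most 62.5 mm and 10.7 degrees, less where a joint would pass 70% of its speed; a pose out of reach is approached as far as the arm can. A call with a gripper value outside its range is refused whole. The fingers move at their own pace and stop on an object; "squeeze" is the grip in N (left out, the last holds). Time passes only in rows, so rows that repeat a pose let the fingers close. It gives the time, the measured TCP pose, the force, the opening and the grip force at its end, in the units of the state.
- read_state(): the state, without advancing time (a new reading comes with each control period).
- read_camera(name): name is "scene" or "top"; returns (picture, depth): 480x640x3 uint8, blue, green, red; 480x640 float32, m along the optical axis (not along the pixel's ray), 0 where there is no reading.
- calibration(name): a dict with "intrinsics" (3x3 intrinsics, pixels), "k1" (the pictures are not rectified: a ray, as slopes to the right and down, at radius r is drawn at 1 + k1 r^2 times it, then the intrinsics apply), "world_to_cam" (4x4, takes a point from world to camera coordinates). Camera axes: x right, y up, looking along -z (the intrinsics and any distortion apply to the point x, -y, -z); pixel columns grow to the right and rows downward; lengths in m; the calibration is good to about 2 mm. A picture is of the moment at which its call begins. calibration takes no time and is no camera call.
- finish_job(): hands the job in; it is judged then, once.
The state is a dict: "time": time; "q": joint angles; "joint_vel": joint speeds; "joint_torque": joint torques, N m; "tool_pos": TCP position; "tcp_rot": TCP orientation; "wrist_force": force on the tool from outside, world axes, zero at the start; "torque": the same for the moment, N m; "width": opening from 0.0 (shut) to 1.0 (fully open); "grip_force": force on a finger pad.
Only numpy, scipy, OpenCV 4.12 (cv2) and the standard library are available. Lean on these libraries where they do the work, as an engineer would, in place of code of your own. Each camera call takes 0.05 s, during which the arm holds its last target. There are 200 camera calls.

## Working session

There is one attempt and no reset: what is moved stays moved. The work goes in short steps, Python scripts to look and compute and a tool call to move; the robot and the scene stay as the last step left them, time stands still between calls to the robot, and variables do not carry over. Pictures are saved under pics/ and viewed, at most 10 in all, crops included, and the job is handed in when it is done.

Besides the shell and the picture viewer there is one more tool, called after "Emit:" by a JSON object that holds its "op" and its "data". step_arm: Moves the arm, as the interface text tells. Its arguments: {"type":"object","properties":{"commands":{"type":"array","items":{"type":"object","properties":{"fingers":{"type":"number"},"dx":{"type":"number"},"dy":{"type":"number"},"dz":{"type":"number"},"roll":{"type":"number"}}}},"squeeze":{"type":"number"}},"required":["commands"]}

```bash
mkdir -p pics; ls; python3 - <<'E'
from workcell import *
import cv2,numpy as np
np.set_printoptions(precision=4,suppress=True)
for n in("scene","top"):
    p,d=read_camera(n); cv2.imwrite(f"pics/{n}0.png",p); np.save(f"{n}0.npy",d)
    print(calibration(n))
s=read_state();print(s)
E
```

```text
pics
{'intrinsics': array([[567.4399,   0.    , 317.6365],
       [  0.    , 567.4399, 240.8823],
       [  0.    ,   0.    ,   1.    ]]), 'k1': -0.1740211451204933, 'world_to_cam': array([[-0.622 , -0.7827, -0.0242,  0.3272],
       [ 0.3443, -0.3011,  0.8893, -0.2799],
       [-0.7033,  0.5447,  0.4568, -0.8336],
       [ 0.    ,  0.    ,  0.    ,  1.    ]])}
{'intrinsics': array([[445.1187,   0.    , 313.5835],
       [  0.    , 445.1187, 245.0053],
       [  0.    ,   0.    ,   1.    ]]), 'k1': 0.025763511718517967, 'world_to_cam': array([[ 0.0101, -0.9999, -0.0004, -0.0194],
       [ 0.9963,  0.01  ,  0.0851, -0.5364],
       [-0.0851, -0.0012,  0.9964, -0.996 ],
       [ 0.    ,  0.    ,  0.    ,  1.    ]])}
{'time': 0.1, 'q': array([-1.1749,  0.2647,  1.6052,  0.    ,  1.2737, -0.0369]), 'joint_vel': array([ 0.0023, -0.0024, -0.0039, -0.0006, -0.0009, -0.0016]), 'joint_torque': array([  0.0008, -51.6706, -36.859 ,  -0.    ,   0.0063,   0.    ]), 'tool_pos': array([ 0.2829, -0.6122,  0.2488]), 'tcp_rot': array([-3.0664, -0.6741,  0.0005]), 'wrist_force': array([ 0.284 , -0.9222, -0.3864]), 'torque': array([-0.0182, -0.0409, -0.0524]), 'grip_force': 0.0, 'width': 1.0045409828459766}
```

View pics/top0.png

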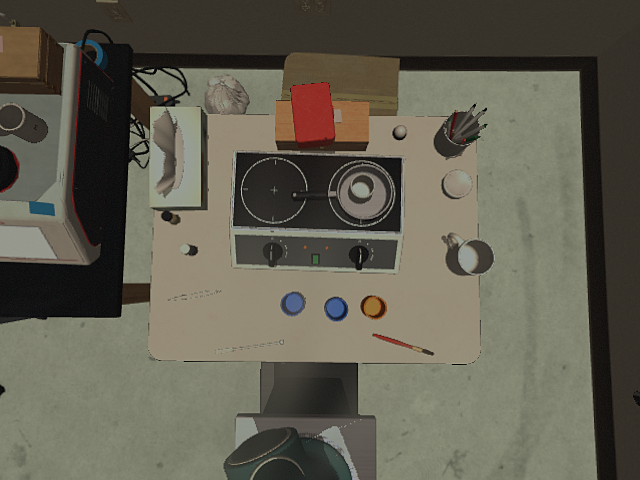

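View pics/scene0.png

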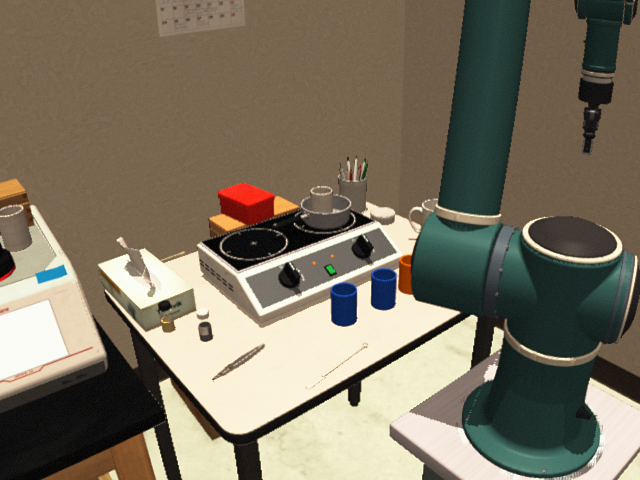

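The pan with the steel cell (361,188) stands on the right ring, and the free ring is the left one (274,190). The handle points left and ends at about (293,195). The cylinder on the far-left bench (22,122) and the blue and orange cups are look-alikes; the cell is the grey cup inside the pan. I'll confirm that in a crop.

```bash
cat > h.py <<'E'
from workcell import *
import cv2,numpy as np
np.set_printoptions(precision=4,suppress=True)
def ray(n,u,v):
    c=calibration(n);K=c["intrinsics"]
    d=np.array([(u-K[0,2])/K[0,0],(v-K[1,2])/K[1,1]]);s=d.copy()
    for _ in range(20): s=d/(1+c["k1"]*(s@s))
    T=c["world_to_cam"];R=T[:3,:3]
    return -R.T@T[:3,3], R.T@np.array([s[0],-s[1],-1.])
def at_z(n,u,v,z):
    o,r=ray(n,u,v); return o+r*(z-o[2])/r[2]
def at_d(n,u,v,depth):
    o,r=ray(n,u,v); return o+r*depth
def proj(n,P):
    c=calibration(n);K=c["intrinsics"];T=c["world_to_cam"];P=np.atleast_2d(P)
    q=P@T[:3,:3].T+T[:3,3];s=np.c_[q[:,0],-q[:,1]]/-q[:,2:]
    s=s*(1+c["k1"]*(s**2).sum(1,keepdims=True))
    return s*[K[0,0],K[1,1]]+[K[0,2],K[1,2]]
E
python3 - <<'E'
from h import *
p=cv2.imread("pics/top0.png");cv2.imwrite("pics/c1.png",cv2.resize(p[145:280,225:415],None,fx=4,fy=4,interpolation=cv2.INTER_CUBIC))
d=np.load("top0.npy")
for u,v in [(274,200),(361,188),(345,175),(385,190),(195,150),(200,200),(170,150),(165,170),(205,120),(198,185),(300,195),(315,195)]:
    print(u,v,at_d("top",u,v,d[v,u]))
E
```

```text
274 200 [0.6279 0.0725 0.0869]
361 188 [ 0.6546 -0.1148  0.094 ]
345 175 [ 0.6774 -0.0788  0.1155]
385 190 [ 0.6514 -0.1669  0.0908]
195 150 [0.7456 0.2548 0.0559]
200 200 [0.6325 0.241  0.0528]
170 150 [0.7387 0.304  0.0762]
165 170 [0.6876 0.305  0.1006]
205 120 [0.8292 0.244  0.0175]
198 185 [0.6659 0.2457 0.0557]
300 195 [0.6327 0.0153 0.1211]
315 195 [ 0.6334 -0.016   0.119 ]
```

View pics/c1.png

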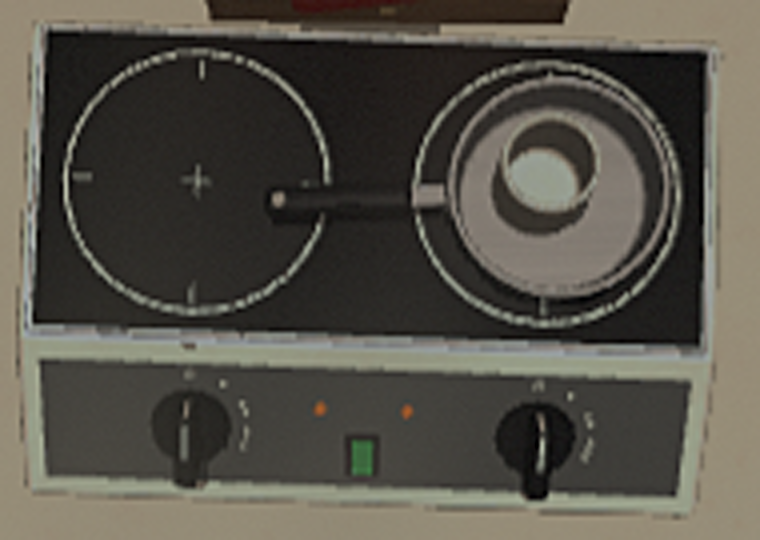

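The crop confirms the bright steel cup inside the pan on the right ring, with the cell at crop (548,165). The free ring's cross is at (197,181) and the right ring's centre is at (548,194). The handle runs from (413,195) to (272,200). Both knobs point up: left (190,430), right (536,440). Next I'll turn these into positions.

```bash
python3 - <<'E'
from h import *
d=np.load("top0.npy");ds=np.load("scene0.npy")
f=lambda cx,cy,z:at_z("top",225+(cx+.5)/4-.5,145+(cy+.5)/4-.5,z)
L=f(197,181,.085);R=f(548,194,.085);print("rings",L,R,np.linalg.norm(L-R))
yv=(L-R)[:2]/np.linalg.norm((L-R)[:2]);xv=np.array([yv[1],-yv[0]]);th=np.arctan2(xv[1],xv[0]);print("yaw",th)
O=(L+R)[:2]/2-.025*xv;print("hotplate O",O)
for c in [(47,30),(710,50),(700,350),(32,328)]:
    q=f(*c,.085)[:2]-O;print("glass corner",q@xv,q@yv)
for nm,c,z in [("rim",(562,188),.127),("base?",(568,190),.089),("htip",(270,200),.121),("hbase",(413,194),.121),("hend",(270,200),.115)]:
    q=f(*c,z);print(nm,q,(q[:2]-O)@xv,(q[:2]-O)@yv)
# panel & knob points by depth, in hotplate frame
U,V=np.meshgrid(np.arange(225,415),np.arange(225,275))
P=np.array([at_d("top",u,v,d[v,u]) for u,v in zip(U.ravel(),V.ravel())])
H=np.c_[(P[:,:2]-O)@xv,(P[:,:2]-O)@yv,P[:,2]]
m=(abs(H[:,1])<60e-3)&(H[:,0]>-.135)&(H[:,0]<-.075)
A=np.c_[H[m,0],np.ones(m.sum())];co=np.linalg.lstsq(A,H[m,2],rcond=None)[0];print("panel z=",co,"slope deg",np.degrees(np.arctan(co[0])))
hgt=(H[:,2]-co[0]*H[:,0]-co[1])*np.cos(np.arctan(co[0]))
for s in(1,-1):
    k=(hgt>.028)&(hgt<.048)&(abs(H[:,1]-s*.095)<.04)&(H[:,0]<-.06)
    print("knob",s,k.sum(),H[k].mean(0),H[k].min(0),H[k].max(0),P[k].mean(0),np.median(hgt[k]))
E
```

```text
rings [0.6505 0.0733 0.085 ] [ 0.6453 -0.1172  0.085 ] 0.1905256514009165
yaw -0.027599828555641494
hotplate O [ 0.6229 -0.0212]
glass corner 0.10531156069854188 0.18076440292557888
glass corner 0.10772448783720065 -0.18112586964922353
glass corner -0.057012807763509595 -0.1793619417907074
glass corner -0.05861596340751059 0.180423729815921
rim [ 0.6399 -0.1199  0.127 ] 0.01968506712863329 -0.09816980830086565
base? [ 0.6467 -0.1275  0.089 ] 0.026753696183429432 -0.105580114869268
htip [0.6333 0.0317 0.121 ] 0.008923382691643857 0.05320830310170581
hbase [ 0.6372 -0.0429  0.121 ] 0.014899358942418789 -0.021240985817852602
hend [0.6345 0.032  0.115 ] 0.010114666534245973 0.05354878686634058Traceback (most recent call last):
  File "<stdin>", line 13, in <module>
  File "h.py", line 13, in at_d
    o,r=ray(n,u,v); return o+r*depth
        ~~~^^^^^^^
  File "h.py", line 5, in ray
    c=calibration(n);K=c["intrinsics"]
ValueError: time passes only in moves, steps and waits
```

```bash
sed -i 's/^def ray/import functools\ncalibration=functools.lru_cache(None)(calibration)\ndef ray/' h.py; python3 - <<'E'
from h import *
from scipy.spatial.transform import Rotation as Ro
d=np.load("top0.npy")
O=np.array([.6229,-.0212]);th=-.0276;xv=np.array([np.cos(th),np.sin(th)]);yv=np.array([-xv[1],xv[0]])
U,V=np.meshgrid(np.arange(225,415),np.arange(225,275))
P=np.array([at_d("top",u,v,d[v,u]) for u,v in zip(U.ravel(),V.ravel())])
H=np.c_[(P[:,:2]-O)@xv,(P[:,:2]-O)@yv,P[:,2]]
m=(abs(H[:,1])<50e-3)&(H[:,0]>-.125)&(H[:,0]<-.08)&(d[V,U].ravel()>0)
co=np.polyfit(H[m,0],H[m,2],1);print("panel",co,"deg",np.degrees(np.arctan(co[0])))
a=np.arctan(co[0]);hgt=(H[:,2]-np.polyval(co,H[:,0]))*np.cos(a)
for s in(1,-1):
    k=(hgt>.028)&(hgt<.048)&(abs(H[:,1]-s*.095)<.04)&(H[:,0]<-.07)
    print("knob",s,k.sum(),H[k].mean(0),H[k].min(0),H[k].max(0),P[k].mean(0),np.median(hgt[k]))
s=read_state();R=Ro.from_rotvec(s["tcp_rot"]).as_matrix();print(R)
t=np.array([.6355,-.015,.25])
w=t-s["tool_pos"];print("shift in tool axes",R.T@w)
hd=np.array([-.044,.999,0]);print("tool x yaw",np.degrees(np.arctan2(R[1,0],R[0,0])),"handle yaw",np.degrees(np.arctan2(hd[1],hd[0])))
E
```

```text
panel [0.6045 0.1198] deg 31.15247845325462
knob 1 109 [-0.1226  0.0953  0.0888] [-0.1422  0.0898  0.0737] [-0.1023  0.1015  0.1006] [0.503  0.0774 0.0888] 0.03744092692615128
knob -1 110 [-0.1221 -0.0939  0.0887] [-0.1416 -0.1005  0.073 ] [-0.1016 -0.0883  0.1002] [ 0.4982 -0.1117  0.0887] 0.03714279038976702
[[ 0.9078  0.4194 -0.0008]
 [ 0.4194 -0.9078  0.0019]
 [ 0.0001 -0.002  -1.    ]]
shift in tool axes [ 0.5706 -0.3942 -0.0004]
tool x yaw 24.797814777613162 handle yaw 92.52190794804044
```

Emit:
{"op": "step_arm", "data": {"commands": [{"fingers": -1, "dx": 0.048, "dy": -0.033, "dz": 0, "roll": -8.5}, {"fingers": -1, "dx": 0.095, "dy": -0.066, "dz": 0, "roll": -17}, {"fingers": -1, "dx": 0.143, "dy": -0.099, "dz": 0, "roll": -25.5}, {"fingers": -1, "dx": 0.19, "dy": -0.131, "dz": 0, "roll": -34}, {"fingers": -1, "dx": 0.238, "dy": -0.164, "dz": 0, "roll": -42.5}, {"fingers": -1, "dx": 0.285, "dy": -0.197, "dz": 0, "roll": -51}, {"fingers": -1, "dx": 0.333, "dy": -0.23, "dz": 0, "roll": -59.5}, {"fingers": -1, "dx": 0.38, "dy": -0.263, "dz": 0, "roll": -67.7}], "squeeze": 40}}

```text
time: 1.1
tool_pos: [0.5182, -0.2128, 0.2496]
tcp_rot: [-2.167, -2.274, 0.0]
wrist_force: [0.3, -0.7, 0.7]
width: 0.997
grip_force: 0.0
```

```bash
cat > w.py <<'E'
from h import *
import sys
from scipy.spatial.transform import Rotation as Ro
# usage: w.py x y z : shift in tool axes to a world point
s=read_state();R=Ro.from_rotvec(s["tcp_rot"]).as_matrix()
print("t",s["time"],"pos",s["tool_pos"],"yaw",np.degrees(np.arctan2(R[1,0],R[0,0])),"tilt",np.degrees(np.arccos(-R[2,2])),"q",s["q"],"F",s["wrist_force"],"T",s["torque"],"w",s["width"],s["grip_force"])
if len(sys.argv)>3: print("shift",R.T@(np.array(list(map(float,sys.argv[1:4])))-s["tool_pos"]))
E
python3 w.py .6355 -.015 .25
```

```text
t 1.1 pos [ 0.5182 -0.2128  0.2496] yaw 92.7677359491813 tilt 0.025112368021033102 q [-0.4341  0.0479  1.8526 -0.0001  1.2415 -0.4824] F [ 0.3026 -0.713   0.7049] T [ 0.0113 -0.0227 -0.0399] w 0.9974284711507138 0.0
shift [ 0.1919  0.1267 -0.0004]
```

Emit:
{"op": "step_arm", "data": {"commands": [{"fingers": -1, "dx": 0.05, "dy": 0.033, "dz": 0}, {"fingers": -1, "dx": 0.1, "dy": 0.066, "dz": 0}, {"fingers": -1, "dx": 0.15, "dy": 0.1, "dz": 0}, {"fingers": -0.6, "dx": 0.192, "dy": 0.127, "dz": 0}, {"fingers": -0.4, "dx": 0.192, "dy": 0.127, "dz": 0.04}, {"fingers": -0.4, "dx": 0.192, "dy": 0.127, "dz": 0.08}, {"fingers": -0.4, "dx": 0.192, "dy": 0.127, "dz": 0.08}, {"fingers": -0.4, "dx": 0.192, "dy": 0.127, "dz": 0.08}]}}

```text
invalid input
```

```bash
python3 w.py .6355 -.015 .115; python3 - <<'E'
from h import *
p,d=read_camera("top");q,_=read_camera("scene")
a=cv2.resize(p[150:240,230:410],(800,400),interpolation=cv2.INTER_CUBIC);b=cv2.resize(q[170:260,190:410],(489,200),interpolation=cv2.INTER_CUBIC)
o=np.zeros((600,800,3),np.uint8);o[:400]=a;o[400:,:489]=b;cv2.imwrite("pics/g1.png",o)
E
```

```text
t 1.1 pos [ 0.5182 -0.2128  0.2496] yaw 92.7677359491813 tilt 0.025112368021033102 q [-0.4341  0.0479  1.8526 -0.0001  1.2415 -0.4824] F [ 0.3026 -0.713   0.7049] T [ 0.0113 -0.0227 -0.0399] w 0.9974284711507138 0.0
shift [0.1919 0.1268 0.1346]
```

View pics/g1.png

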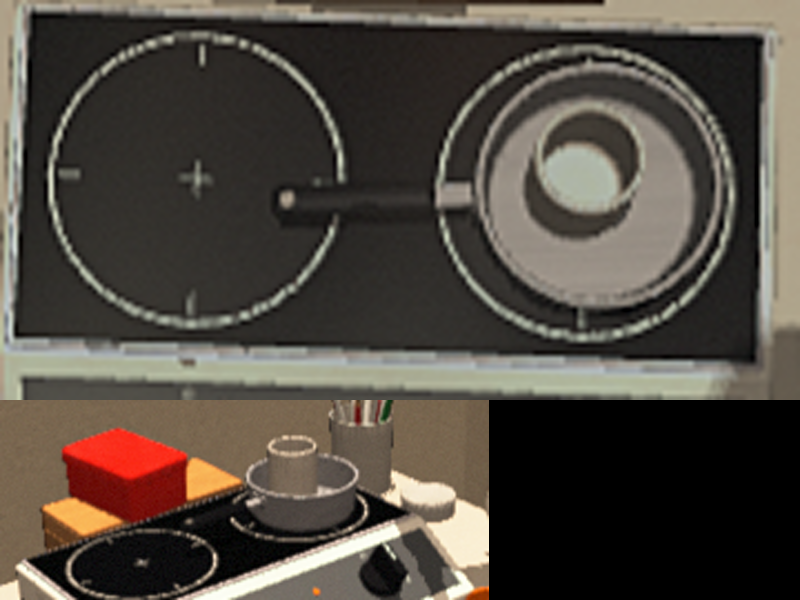

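The move was refused, possibly because I left out roll, and nothing moved. The picture confirms the steel cell is in the pan (590,160) and that the handle sleeve spans (275–435, 200). I'll resend with roll included.

Emit:
{"op": "step_arm", "data": {"commands": [{"fingers": -1, "dx": 0.05, "dy": 0.033, "dz": 0, "roll": 0}, {"fingers": -1, "dx": 0.1, "dy": 0.066, "dz": 0, "roll": 0}, {"fingers": -1, "dx": 0.15, "dy": 0.1, "dz": 0, "roll": 0}, {"fingers": -0.6, "dx": 0.192, "dy": 0.127, "dz": 0, "roll": 0}, {"fingers": -0.4, "dx": 0.192, "dy": 0.127, "dz": 0.04, "roll": 0}, {"fingers": -0.4, "dx": 0.192, "dy": 0.127, "dz": 0.08, "roll": 0}, {"fingers": -0.4, "dx": 0.192, "dy": 0.127, "dz": 0.08, "roll": 0}, {"fingers": -0.4, "dx": 0.192, "dy": 0.127, "dz": 0.08, "roll": 0}], "squeeze": 40}}

```text
time: 2.2
tool_pos: [0.6368, -0.018, 0.171]
tcp_rot: [2.173, 2.268, 0.001]
wrist_force: [-0.1, 0.4, -0.0]
width: 0.697
grip_force: 0.0
```

```bash
python3 w.py .6355 -.015 .115; python3 - <<'E'
from h import *
p,d=read_camera("top");q,_=read_camera("scene")
a=cv2.resize(p[150:240,230:410],(800,400),interpolation=cv2.INTER_CUBIC);b=cv2.resize(q[170:260,190:410],(489,200),interpolation=cv2.INTER_CUBIC)
o=np.zeros((600,800,3),np.uint8);o[:400]=a;o[400:,:489]=b;cv2.imwrite("pics/g2.png",o)
E
```

```text
t 2.2 pos [ 0.6368 -0.018   0.171 ] yaw 92.44257207328121 tilt 0.05559301588771284 q [-0.0672  0.2509  1.7703 -0.0002  1.1194 -0.1098] F [-0.1454  0.4352 -0.0286] T [ 0.0179 -0.0343 -0.0072] w 0.6966478160542222 0.0
shift [ 0.003  -0.0012  0.056 ]
```

View pics/g2.png

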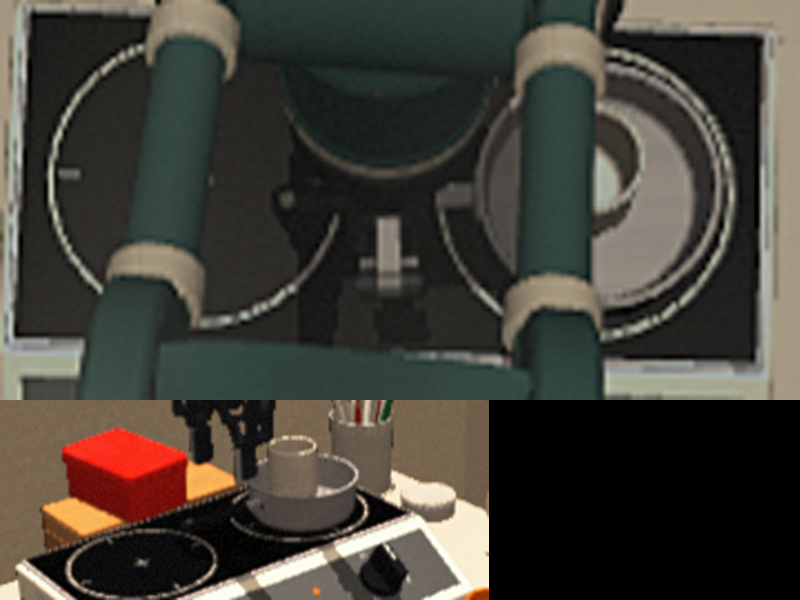

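The fingers straddle the handle, between (285,200) and the pan. Descending and gripping.

Emit:
{"op": "step_arm", "data": {"commands": [{"fingers": -0.4, "dx": 0.003, "dy": -0.001, "dz": 0.03, "roll": 0}, {"fingers": -0.4, "dx": 0.003, "dy": -0.001, "dz": 0.056, "roll": 0}, {"fingers": -0.4, "dx": 0.003, "dy": -0.001, "dz": 0.056, "roll": 0}, {"fingers": 0.2, "dx": 0.003, "dy": -0.001, "dz": 0.056, "roll": 0}, {"fingers": 0.6, "dx": 0.003, "dy": -0.001, "dz": 0.056, "roll": 0}, {"fingers": 1, "dx": 0.003, "dy": -0.001, "dz": 0.056, "roll": 0}, {"fingers": 1, "dx": 0.003, "dy": -0.001, "dz": 0.056, "roll": 0}, {"fingers": 1, "dx": 0.003, "dy": -0.001, "dz": 0.056, "roll": 0}], "squeeze": 40}}

```text
time: 3.3
tool_pos: [0.6367, -0.0143, 0.1158]
tcp_rot: [2.17, 2.267, 0.004]
wrist_force: [1.7, 0.3, 5.6]
width: 0.182
grip_force: 42.0
```

```bash
python3 w.py .646 .178 .115
```

```text
t 3.3 pos [ 0.6367 -0.0143  0.1158] yaw 92.50537914342256 tilt 0.21540124965706942 q [-0.0616  0.3022  1.8158  0.0001  1.0199 -0.1054] F [1.6565 0.3201 5.6036] T [ 0.0357 -0.1966  0.0656] w 0.18165750772344197 42.04092085361481
shift [0.1917 0.0177 0.0008]
```

Emit:
{"op": "step_arm", "data": {"commands": [{"fingers": 1, "dx": 0.003, "dy": 0.0, "dz": 0, "roll": 0}, {"fingers": 1, "dx": 0.008, "dy": 0.001, "dz": 0, "roll": 0}, {"fingers": 1, "dx": 0.014, "dy": 0.001, "dz": 0, "roll": 0}, {"fingers": 1, "dx": 0.021, "dy": 0.002, "dz": 0, "roll": 0}, {"fingers": 1, "dx": 0.028, "dy": 0.003, "dz": 0, "roll": 0}, {"fingers": 1, "dx": 0.035, "dy": 0.0035, "dz": 0, "roll": 0}, {"fingers": 1, "dx": 0.042, "dy": 0.004, "dz": 0, "roll": 0}, {"fingers": 1, "dx": 0.048, "dy": 0.005, "dz": 0, "roll": 0}], "squeeze": 40}}

```text
time: 4.3
tool_pos: [0.6385, 0.0314, 0.115]
tcp_rot: [2.17, 2.267, -0.004]
wrist_force: [-1.3, -8.1, 5.2]
width: 0.178
grip_force: 42.0
```

```bash
python3 w.py .6475 .1785 .115; python3 - <<'E'
from h import *
p,d=read_camera("top");q,_=read_camera("scene")
a=cv2.resize(p[150:240,230:410],(800,400),interpolation=cv2.INTER_CUBIC);b=cv2.resize(q[170:260,190:410],(489,200),interpolation=cv2.INTER_CUBIC)
o=np.zeros((600,800,3),np.uint8);o[:400]=a;o[400:,:489]=b;cv2.imwrite("pics/g3.png",o)
E
```

```text
t 4.3 pos [0.6385 0.0314 0.115 ] yaw 92.51213831449826 tilt 0.24543537392553116 q [ 0.0124  0.3088  1.8088 -0.0049  1.0233 -0.0289] F [-1.2865 -8.0786  5.1537] T [-1.5449  0.108  -0.1159] w 0.17797106054811954 41.98825120925903
shift [ 0.1465  0.0155 -0.0006]
```

View pics/g3.png

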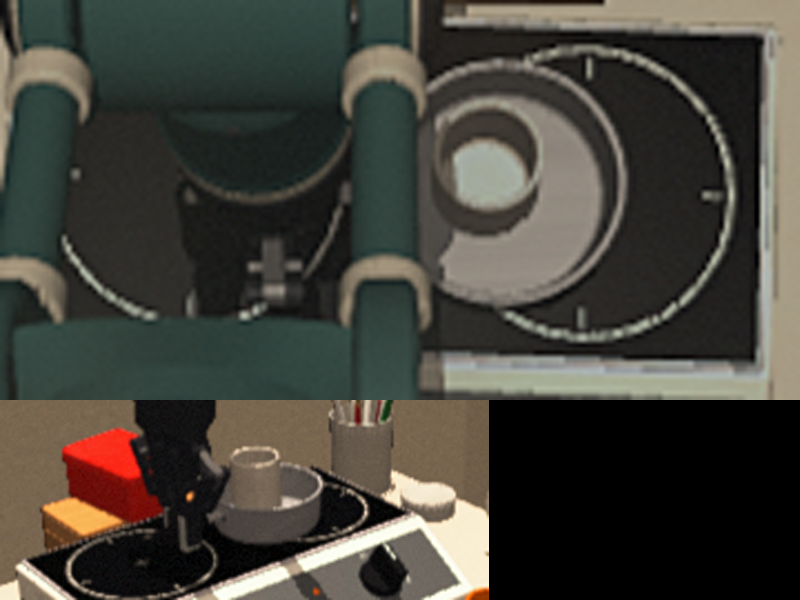

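The pan follows the gripper (rim right edge 722→627) and the cell stands upright at (490,165). Continuing the slide.

Emit:
{"op": "step_arm", "data": {"commands": [{"fingers": 1, "dx": 0.007, "dy": 0.001, "dz": 0, "roll": 0}, {"fingers": 1, "dx": 0.014, "dy": 0.0015, "dz": 0, "roll": 0}, {"fingers": 1, "dx": 0.021, "dy": 0.002, "dz": 0, "roll": 0}, {"fingers": 1, "dx": 0.028, "dy": 0.003, "dz": 0, "roll": 0}, {"fingers": 1, "dx": 0.035, "dy": 0.0035, "dz": 0, "roll": 0}, {"fingers": 1, "dx": 0.042, "dy": 0.004, "dz": 0, "roll": 0}, {"fingers": 1, "dx": 0.049, "dy": 0.005, "dz": 0, "roll": 0}, {"fingers": 1, "dx": 0.056, "dy": 0.0055, "dz": 0, "roll": 0}], "squeeze": 40}}

```text
time: 5.4
tool_pos: [0.6416, 0.0875, 0.115]
tcp_rot: [2.17, 2.267, -0.004]
wrist_force: [-0.7, -8.5, 5.6]
width: 0.177
grip_force: 42.0
```

Emit:
{"op": "step_arm", "data": {"commands": [{"fingers": 1, "dx": 0.007, "dy": 0.001, "dz": 0, "roll": 0}, {"fingers": 1, "dx": 0.014, "dy": 0.0015, "dz": 0, "roll": 0}, {"fingers": 1, "dx": 0.021, "dy": 0.002, "dz": 0, "roll": 0}, {"fingers": 1, "dx": 0.028, "dy": 0.003, "dz": 0, "roll": 0}, {"fingers": 1, "dx": 0.035, "dy": 0.0035, "dz": 0, "roll": 0}, {"fingers": 1, "dx": 0.042, "dy": 0.004, "dz": 0, "roll": 0}, {"fingers": 1, "dx": 0.049, "dy": 0.005, "dz": 0, "roll": 0}, {"fingers": 1, "dx": 0.056, "dy": 0.0055, "dz": 0, "roll": 0}], "squeeze": 40}}

```text
time: 6.4
tool_pos: [0.6446, 0.1435, 0.1149]
tcp_rot: [2.17, 2.267, -0.005]
wrist_force: [-0.8, -9.2, 6.4]
width: 0.178
grip_force: 42.1
```

```bash
python3 w.py .6475 .1785 .115
```

```text
t 6.4 pos [0.6446 0.1435 0.1149] yaw 92.5048470716422 tilt 0.26088061475844326 q [ 0.1837  0.3458  1.7595 -0.0053  1.0367  0.1426] F [-0.8019 -9.2187  6.4224] T [-1.6183  0.0237 -0.1175] w 0.1778825933058914 42.05702304840088
shift [ 0.0348  0.0045 -0.0003]
```

Emit:
{"op": "step_arm", "data": {"commands": [{"fingers": 1, "dx": 0.007, "dy": 0.001, "dz": 0, "roll": 0}, {"fingers": 1, "dx": 0.014, "dy": 0.002, "dz": 0, "roll": 0}, {"fingers": 1, "dx": 0.02, "dy": 0.003, "dz": 0, "roll": 0}, {"fingers": 1, "dx": 0.026, "dy": 0.004, "dz": 0, "roll": 0}, {"fingers": 1, "dx": 0.031, "dy": 0.0045, "dz": 0, "roll": 0}, {"fingers": 1, "dx": 0.034, "dy": 0.0045, "dz": 0, "roll": 0}, {"fingers": 1, "dx": 0.034, "dy": 0.0045, "dz": 0, "roll": 0}], "squeeze": 40}}

```text
time: 7.28
tool_pos: [0.6476, 0.1781, 0.115]
tcp_rot: [2.17, 2.267, -0.004]
wrist_force: [0.4, -7.4, 6.6]
width: 0.179
grip_force: 42.1
```

```bash
python3 w.py .6473 .1789 .115; python3 - <<'E'
from h import *
p,d=read_camera("top");q,_=read_camera("scene")
a=cv2.resize(p[150:240,190:370],(800,400),interpolation=cv2.INTER_CUBIC);b=cv2.resize(q[170:260,150:370],(489,200),interpolation=cv2.INTER_CUBIC)
o=np.zeros((600,800,3),np.uint8);o[:400]=a;o[400:,:489]=b;cv2.imwrite("pics/g4.png",o)
E
```

```text
t 7.275 pos [0.6476 0.1781 0.115 ] yaw 92.51724439183162 tilt 0.22667709383449694 q [ 0.2332  0.365   1.7331 -0.0046  1.0439  0.1915] F [ 0.4272 -7.4077  6.6215] T [-1.4151  0.0347 -0.0957] w 0.17898897557002882 42.090906500816345
shift [ 0.0008 -0.0003 -0.0001]
```

View pics/g4.png

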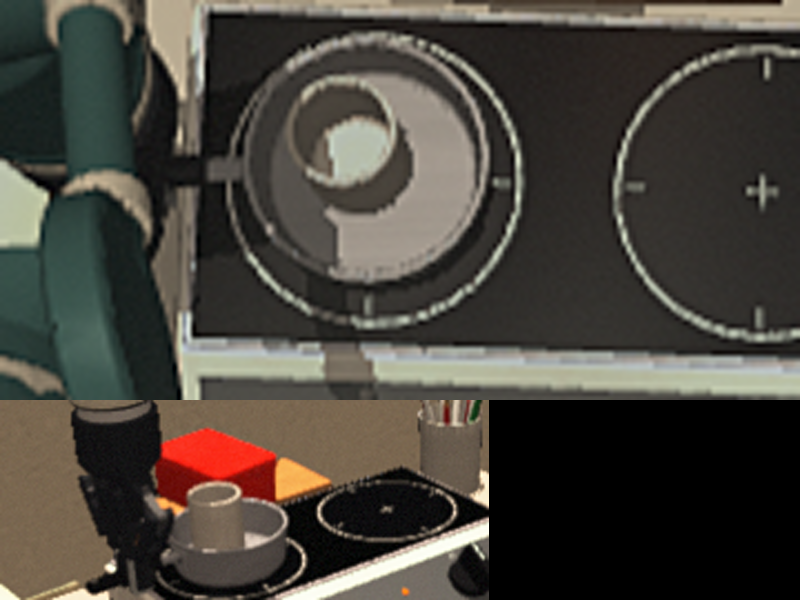

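The pan's rim spans x 243–490 and y 35–282 in the crop, and the ring spans 228–522 and 32–327. The cell is upright at (343,130).

```bash
python3 - <<'E'
from h import *
f=lambda cx,cy,z:at_z("top",190+cx/4.444-.39,150+cy/4.444-.39,z)
print(f(366.5,158,.127),f(375,179.5,.085))
E
```

```text
[0.6516 0.0733 0.127 ] [0.6502 0.073  0.085 ]
```

The pan is within 2 mm of the ring centre. Releasing and rising.

Emit:
{"op": "step_arm", "data": {"commands": [{"fingers": 0.3, "dx": 0, "dy": 0, "dz": 0, "roll": 0}, {"fingers": 0, "dx": 0, "dy": 0, "dz": 0, "roll": 0}, {"fingers": -0.2, "dx": 0, "dy": 0, "dz": 0, "roll": 0}, {"fingers": -0.2, "dx": 0, "dy": 0, "dz": -0.01, "roll": 0}, {"fingers": -0.2, "dx": 0, "dy": 0, "dz": -0.04, "roll": 0}, {"fingers": -0.2, "dx": 0, "dy": 0, "dz": -0.085, "roll": 0}, {"fingers": -0.2, "dx": 0, "dy": 0, "dz": -0.13, "roll": 0}, {"fingers": -0.2, "dx": 0, "dy": 0, "dz": -0.13, "roll": -8}], "squeeze": 40}}

```text
time: 8.38
tool_pos: [0.6503, 0.1813, 0.2513]
tcp_rot: [2.0, 2.414, 0.014]
wrist_force: [0.1, 0.1, 0.2]
width: 0.599
grip_force: 0.0
```

```bash
python3 w.py .507 .0772 .245
```

```text
t 8.375 pos [0.6503 0.1813 0.2513] yaw 100.70889229514208 tilt 0.639233241637842 q [0.235  0.2565 1.6109 0.0001 1.2631 0.0481] F [0.0813 0.0876 0.188 ] T [ 0.0295  0.0018 -0.0178] w 0.5991626396085012 0.0
shift [-0.0757 -0.1602  0.0044]
```

Emit:
{"op": "step_arm", "data": {"commands": [{"fingers": 0, "dx": -0.012, "dy": -0.025, "dz": 0, "roll": -9.8}, {"fingers": 0.2, "dx": -0.025, "dy": -0.054, "dz": 0, "roll": -19.6}, {"fingers": 0.3, "dx": -0.038, "dy": -0.08, "dz": 0, "roll": -29.4}, {"fingers": 0.3, "dx": -0.05, "dy": -0.107, "dz": 0, "roll": -39.2}, {"fingers": 0.3, "dx": -0.063, "dy": -0.134, "dz": 0, "roll": -49}, {"fingers": 0.3, "dx": -0.0755, "dy": -0.16, "dz": 0, "roll": -58.8}, {"fingers": 0.3, "dx": -0.0755, "dy": -0.16, "dz": 0.02, "roll": -68.6}, {"fingers": 0.3, "dx": -0.0755, "dy": -0.16, "dz": 0.06, "roll": -78}], "squeeze": 20}}

```text
time: 9.38
tool_pos: [0.5057, 0.0771, 0.1867]
tcp_rot: [0.033, 3.134, 0.001]
wrist_force: [0.0, -0.0, -0.6]
width: 0.352
grip_force: 0.0
```

Emit:
{"op": "step_arm", "data": {"commands": [{"fingers": 0.3, "dx": 0, "dy": 0, "dz": 0.03, "roll": 0}, {"fingers": 0.3, "dx": 0, "dy": 0, "dz": 0.04, "roll": 0}, {"fingers": 0.3, "dx": 0, "dy": 0, "dz": 0.04, "roll": 0}], "squeeze": 20}}

```text
time: 9.75
tool_pos: [0.5036, 0.0771, 0.1442]
tcp_rot: [-0.041, -3.141, 0.0]
wrist_force: [0.9, 0.0, 0.9]
width: 0.353
grip_force: 0.0
```

```bash
python3 w.py .507 .0772 .095;  python3 - <<'E'
from h import *
p,d=read_camera("top");q,_=read_camera("scene")
a=cv2.resize(p[150:280,190:370],(500,361),interpolation=cv2.INTER_CUBIC);b=cv2.resize(q[200:320,190:410],(800,436),interpolation=cv2.INTER_CUBIC)[:,:]
a=cv2.resize(p[180:270,230:330],(300,270),interpolation=cv2.INTER_CUBIC);b=cv2.resize(b,(500,272))
b=cv2.resize(q[220:300,240:320],(480,480),interpolation=cv2.INTER_CUBIC)
o=np.zeros((480,800,3),np.uint8);o[:270,:300]=a;o[:,320:]=b;cv2.imwrite("pics/g5.png",o)
E
```

```text
t 9.75 pos [0.5036 0.0771 0.1442] yaw 178.50165446173835 tilt 0.02884372923816845 q [ 0.103   0.0445  2.0619  0.0001  1.0358 -1.4417] F [0.919  0.0482 0.9034] T [0.0085 0.0134 0.0028] w 0.3528106984415035 0.0
shift [-0.0035  0.0002  0.0492]
```

View pics/g5.png

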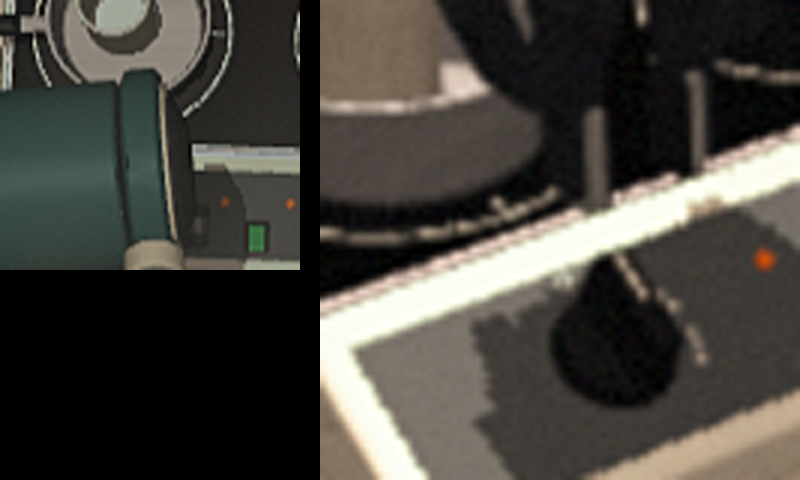

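The two fingertips (595,200) and (698,165) hang above and behind the left knob (615,340), one on each side of the bar. Descending over it.

Emit:
{"op": "step_arm", "data": {"commands": [{"fingers": 0.3, "dx": -0.0035, "dy": 0, "dz": 0.015, "roll": 0}, {"fingers": 0.3, "dx": -0.0035, "dy": 0, "dz": 0.03, "roll": 0}, {"fingers": 0.3, "dx": -0.0035, "dy": 0, "dz": 0.04, "roll": 0}, {"fingers": 0.3, "dx": -0.0035, "dy": 0, "dz": 0.048, "roll": 0}, {"fingers": 0.45, "dx": -0.0035, "dy": 0, "dz": 0.048, "roll": 0}, {"fingers": 0.45, "dx": -0.0035, "dy": 0, "dz": 0.048, "roll": 0}], "squeeze": 20}}

```text
time: 10.6
tool_pos: [0.5073, 0.0769, 0.0962]
tcp_rot: [0.041, 3.141, 0.0]
wrist_force: [1.0, -1.0, 0.6]
width: 0.276
grip_force: 0.0
```

```bash
python3 w.py .507 .0772 .095
```

```text
t 10.6 pos [0.5073 0.0769 0.0962] yaw 178.4969695710369 tilt 0.02039060095823131 q [ 0.1019  0.1102  2.0923 -0.      0.9387 -1.4426] F [ 0.9957 -0.9809  0.6092] T [0.0143 0.0386 0.001 ] w 0.2757902701629436 0.0
shift [0.0003 0.0003 0.0012]
```

Free of contact. Now I'll roll clockwise as seen from above (+roll).

Emit:
{"op": "step_arm", "data": {"commands": [{"fingers": 0.45, "dx": 0, "dy": 0, "dz": 0, "roll": 9}, {"fingers": 0.45, "dx": 0, "dy": 0, "dz": 0, "roll": 18}, {"fingers": 0.45, "dx": 0, "dy": 0, "dz": 0, "roll": 27}, {"fingers": 0.45, "dx": 0, "dy": 0, "dz": 0, "roll": 36}, {"fingers": 0.45, "dx": 0, "dy": 0, "dz": 0, "roll": 45}, {"fingers": 0.45, "dx": 0, "dy": 0, "dz": 0, "roll": 52}], "squeeze": 20}}

```text
time: 11.35
tool_pos: [0.5076, 0.0768, 0.0967]
tcp_rot: [1.42, 2.801, 0.001]
wrist_force: [0.6, -0.5, -0.5]
width: 0.276
grip_force: 0.3
```

```bash
python3 w.py
```

```text
t 11.35 pos [0.5076 0.0768 0.0967] yaw 126.25005929251616 tilt 0.06823900144257918 q [ 0.1018  0.1095  2.0921 -0.0002  0.9388 -0.5308] F [ 0.5536 -0.4751 -0.4806] T [-0.1089  0.0581  0.0041] w 0.2760197482138704 0.2624608720361721
```

Emit:
{"op": "step_arm", "data": {"commands": [{"fingers": 0.45, "dx": 0, "dy": 0, "dz": 0, "roll": 8}, {"fingers": 0.45, "dx": 0, "dy": 0, "dz": 0, "roll": 16}, {"fingers": 0.45, "dx": 0, "dy": 0, "dz": 0, "roll": 24}, {"fingers": 0.45, "dx": 0, "dy": 0, "dz": 0, "roll": 30}], "squeeze": 20}}

```text
time: 11.85
tool_pos: [0.5074, 0.0767, 0.0966]
tcp_rot: [2.096, 2.339, 0.0]
wrist_force: [-1.9, -1.6, 0.5]
width: 0.27
grip_force: 1.0
```

```bash
python3 w.py
```

```text
t 11.85 pos [0.5074 0.0767 0.0966] yaw 96.29072405977013 tilt 0.045673568770612 q [ 0.1017  0.1094  2.0922 -0.0005  0.9393 -0.0078] F [-1.8762 -1.6104  0.4721] T [-0.3728  0.2068  0.0283] w 0.2699122664003441 0.9946820035111159
```

Emit:
{"op": "step_arm", "data": {"commands": [{"fingers": 0.45, "dx": 0, "dy": 0, "dz": 0, "roll": 3}, {"fingers": 0.45, "dx": 0, "dy": 0, "dz": 0, "roll": 6}, {"fingers": 0.45, "dx": 0, "dy": 0, "dz": 0, "roll": 6}], "squeeze": 20}}

```text
time: 12.22
tool_pos: [0.5067, 0.0764, 0.0964]
tcp_rot: [2.21, 2.232, -0.002]
wrist_force: [-3.2, -3.3, 2.0]
width: 0.274
grip_force: 2.9
```

```bash
python3 w.py
```

```text
t 12.225 pos [0.5067 0.0764 0.0964] yaw 90.56158678272041 tilt 0.0750227804089161 q [ 0.1016  0.1095  2.0928 -0.0013  0.9401  0.0925] F [-3.209  -3.3177  2.0116] T [-0.5324  0.4089  0.089 ] w 0.274144251107983 2.8906539373565465
```

Emit:
{"op": "step_arm", "data": {"commands": [{"fingers": 0.2, "dx": 0, "dy": 0, "dz": 0, "roll": 0}, {"fingers": 0.2, "dx": 0, "dy": 0, "dz": -0.02, "roll": 0}, {"fingers": 0.2, "dx": 0, "dy": 0, "dz": -0.06, "roll": 0}, {"fingers": 0.2, "dx": 0, "dy": 0, "dz": -0.12, "roll": 0}, {"fingers": 0.2, "dx": -0.06, "dy": 0, "dz": -0.16, "roll": 0}, {"fingers": 0.2, "dx": -0.12, "dy": 0, "dz": -0.16, "roll": 0}, {"fingers": 0.2, "dx": -0.18, "dy": 0, "dz": -0.16, "roll": 0}, {"fingers": 0.2, "dx": -0.23, "dy": 0, "dz": -0.16, "roll": 0}], "squeeze": 20}}

```text
time: 13.22
tool_pos: [0.5097, -0.1551, 0.257]
tcp_rot: [2.21, 2.23, 0.003]
wrist_force: [-0.5, 0.3, -0.5]
width: 0.402
grip_force: 0.0
```

```bash
cat > k.py <<'E'
from h import *
p,d=read_camera("top")
O=np.array([.6229,-.0212]);th=-.0276;xv=np.array([np.cos(th),np.sin(th)]);yv=np.array([-xv[1],xv[0]])
U,V=np.meshgrid(np.arange(225,415),np.arange(225,275))
P=np.array([at_d("top",u,v,d[v,u]) for u,v in zip(U.ravel(),V.ravel())])
H=np.c_[(P[:,:2]-O)@xv,(P[:,:2]-O)@yv,P[:,2]]
a=np.radians(31.5);n=np.array([-np.sin(a),0,np.cos(a)]);e=np.array([np.cos(a),0,np.sin(a)])
h=(H-[0,0,.1198-.0005])@n+0
for s in(1,-1):
    k=(h>.027)&(h<.048)&(abs(H[:,1]-s*.095)<.04)&(H[:,0]<-.07)
    Q=np.c_[H[k]@e,-H[k,1]];Q=Q-Q.mean(0);w,v=np.linalg.eigh(Q.T@Q/len(Q));b=v[:,1]
    print(s,k.sum(),"bar angle (cw, mod 180)",np.degrees(np.arctan2(b[1],b[0]))%180,"len",4*np.sqrt(w[::-1]))
cv2.imwrite("pics/k.png",np.hstack([cv2.resize(p[145:280,225:415],None,fx=4,fy=4,interpolation=cv2.INTER_CUBIC)]))
E
python3 k.py; python3 w.py
```

```text
1 134 bar angle (cw, mod 180) 69.39568625085701 len [0.0486 0.015 ]
-1 114 bar angle (cw, mod 180) 0.952022745544042 len [0.0509 0.0141]
t 13.275 pos [ 0.5096 -0.1609  0.2569] yaw 90.36452800988239 tilt 0.36706902073762515 q [-0.3496 -0.01    1.898  -0.0048  1.2491 -0.3545] F [ 1.8464 -4.6971 -0.5787] T [-0.1272 -0.0489  0.0049] w 0.4024828195308417 0.0
```

Depth puts the left knob's bar at 69.4° (the second click is 70°) and the right knob's at about 1°, so it is still off. One last look.

View pics/k.png

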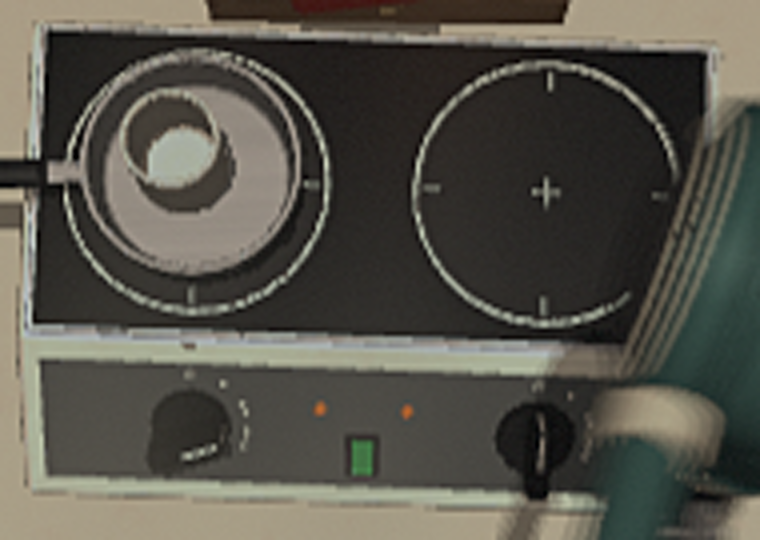

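The pan sits inside the left ring (rim centre about (191,163)) with the cell upright. The left pointer is at the two dots and the right knob is off. Handing in.

Emit:
{"op": "step_arm", "data": {"commands": [{"fingers": 0.2, "dx": 0, "dy": 0, "dz": 0, "roll": 0}, {"fingers": 0.2, "dx": 0, "dy": 0, "dz": 0, "roll": 0}, {"fingers": 0.2, "dx": 0, "dy": 0, "dz": 0, "roll": 0}], "squeeze": 20}}

```text
time: 13.65
tool_pos: [0.5093, -0.1517, 0.256]
tcp_rot: [-2.209, -2.233, -0.001]
wrist_force: [0.8, -1.1, -0.8]
width: 0.4
grip_force: 0.0
```

```bash
python3 -c "
from workcell import *
print(finish_job())"
```

```text
the job is handed in; nothing more can be done
None
```

I slid the pan, with the cell upright in it, to within about 2 mm of the left ring's centre, turned the left knob to its second click (measured 69° against 70°), left the right knob off, and handed the job in at about 13.7 s; no verdict was returned.

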